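# Load the relay test bay and set the voltage dial

### The arm

A 6-joint arm with a two-finger parallel gripper is mounted at the origin on the work surface. World frame = base frame: x ahead of the robot, y to its left, z up, the work surface at z = 0. Lengths are in m, angles in rad, forces in N, time in s.
With the tool pointing down it reaches from about 0.425 to 0.95 m from the base axis. Payload 3.5 kg.
Tool frame: the origin (TCP) lies at the very end of the fingers, on their centre line; the grasp point (between the pads) lies 19 mm behind it (ctrl.pinch_z is the distance from the TCP to the grasp point, in m); z points along the fingers, y is the line along which they close (so a half turn about z gives the same grasp; the last joint's range is limited). The gripper opens to 85 mm and grips with 20 to 120 N. Pads are 22 mm wide; open, the fingers measure 114 mm over their backs; the gripper's body (76 mm by 85 mm) begins 54 mm behind the grasp point. The pads swing forward as they close: fully open they stand 13 mm farther back than shut.
Start: joints at [-1.391, 0.286, 1.577, -0, 1.279, -0.15], TCP at [0.219, -0.639, 0.231] pointing down, gripper open.
Joint ranges: [-2.77, 2.77], [-0.9, 2.22], [0.21, 2.48], [-1.53, 4.67], [0.24, 2.81], [-2.84, 2.84]. Speed limits (rad/s): [2.79, 2.79, 3.14, 3.14, 3.14, 3.14].

### API

Orientations are given as a unit quaternion [x, y, z, w].
In Python, from plant import ctrl gives the robot as it stands. The module is installed in compiled form; this text tells all that it offers.
- The arm moves only by the shell command python3 -m crank 'ROWS' [OPENING] [FORCE]. ROWS is JSON, a list of rows, each a list of 6 numbers: the shift along the tool's x, y, z in cm, then the turn, a rotation vector about the tool's x, y, z in rad. In form: [[tx, ty, tz, rx, ry, rz], ...]. A call has 1 to 10 rows; each row is the pose to reach, as a shift and turn from the pose commanded when the call began, along the tool's axes at that moment; what a row does not reach only later rows make up. A row lasts 1/10 s, in which the tool goes at most 50 mm and 8.59 degrees, less where a joint would pass 70% of its speed; a pose out of reach is approached as far as the arm can. A call with a gripper value outside its range is refused whole. OPENING is the opening, from 0 (shut) to 1 (fully open), set as the call begins (- or left out, the last holds). The fingers move at their own pace and stop on an object; FORCE is the grip in N (left out, the last holds). Time passes only in rows, so rows that repeat a pose let the fingers close. It gives the time, the measured TCP pose, the force, the opening and the grip force at its end, in the units of the state.
- ctrl.get_state(): the state, without advancing time (a new reading comes with each control period).
- ctrl.read_camera(name): name is "side" or "top"; returns (picture, depth): 480x640x3 uint8, blue, green, red; 480x640 float32, m along the optical axis (not along the pixel's ray), 0 where there is no reading.
- ctrl.camera_info(name): a dict with "K" (3x3 intrinsics, pixels), "origin" and "orientation" of the camera in the world. Camera axes: x right, y down, z forward; pixel columns grow to the right and rows downward; lengths in m; the calibration is good to about 2 mm. A picture is of the moment at which its call begins. camera_info takes no time and is no camera call.
- ctrl.sign_off(): hands the job in; it is judged then, once.
The state is a dict: "time": time; "qpos": joint angles; "dq": joint speeds; "joint_efforts": joint torques, N m; "eef_pos": TCP position; "tcp_rot": TCP orientation; "contact_force": force on the tool from outside, world axes, zero at the start; "wrist_torque": the same for the moment, N m; "opening": opening from 0.0 (shut) to 1.0 (fully open); "finger_force": force on a finger pad.
Only numpy, scipy, OpenCV 4.12 (cv2) and the standard library are available. Lean on these libraries where they do the work, as an engineer would, in place of code of your own. Each camera call takes 0.05 s, during which the arm holds its last target. There are 200 camera calls.

### The job

Slide the tray with the relay on it into the slots of the test bay until it is fully home against the stop, with the relay still standing in its place on the tray. Only then turn the voltage dial until its pointer stands at the dark steel marker tab on the scale. Leave the other things on the bench where they are.

Things in the scene. Friction and masses are not known exactly. Their poses are not given: they have to be found in the camera images.
- bay: Test station fixed to the bench: a slotted bay, and behind its stop a grey control box (150 x 180 x 86 mm, x 162 to 312 mm) with the dial on top, axis vertical at x 237 mm, y 0. Origin: middle of the bay's mouth, on the bench; x points into the bay (the way the tray goes in), y across, z up. The tray slides on the bench itself between the rails.
- bay_mouth (a point): Same point and axes as bay. Aluminium rails, x 0 to 150 mm, 17.5 mm high, inner faces at y +-57 mm; each has a lip reaching 10 mm inwards over the tray's edge, 13.5 to 17.5 mm above the bench (slot 13.5 mm high). Splayed lead-in plates 14 mm high reach out to x -31 mm.
- bay_stop (a point): Middle of the face of the stop bar (35 mm high, at bay x 152 mm) that the tray's nose must meet, on the bench surface; axes as bay.
- tray: Loose sheet-steel tray, floor 150 x 110 x 4 mm, 0.45 kg. Origin: middle of its underside; x points to its nose, which goes into the bay first. At the rear (x -73 mm) it has an upright plate 90 mm wide, up to 34 mm above the bench, and behind that plate a black upright grip. In its middle a low aluminium fence (12 mm above the underside) holds the relay.
- tray_grip (a point): Point to take the tray's black grip from above: the grip is an upright block 40 mm long along the tray's x, 12 mm thick across it, from 8 to 60 mm above the bench, centred 115 mm behind the tray's origin; this point is 42 mm above the tray's underside. Axes as tray.
- tray_nose (a point): Middle of the tray's front edge, at its underside (75 mm ahead of its origin); axes as tray.
- relay: Loose grey and white relay, 72 x 45 mm and 71 mm high, 0.25 kg, standing in the fence on the tray, 12 mm ahead of the tray's origin and 4 mm above its underside. Origin: middle of its underside.
- dial (a joint): Angle of the black voltage dial in rad, growing clockwise seen from above; at 0 its pointer looks to the bay's mouth (bay -x). Runs 0 to 4.7, stays where left. Round skirt of 30 mm radius with a grip bar 54 mm long, 14 mm wide, from 9 to 38 mm above the box's top; the bar lies along the pointer's direction, a white line on it and a black nose show the pointer end.
- dial_grip (a point): On the dial's axis, at the height to grip the bar: 28 mm above the box's top, 10 mm below the bar's top. Its x axis lies along the bar and points away from the pointer end.
- pointer_tip (a point): Tip of the dial's black pointer nose, 40 mm from the dial's axis.
- marker (a joint): Angle of the steel marker tab round the dial's axis, in rad, counted as for the dial: the dial is set when its angle equals this one. The tab was set beforehand and cannot be moved by hand.
- marker_tip (a point): Inner tip of the dark steel marker tab, 40 mm from the dial's axis; the tab is 10 mm wide and reaches from there out to 58 mm, 6 mm high, on the white round scale (70 mm radius, a tick every 20 degrees).
- screwdriver: Bystander: screwdriver lying on the bench. Origin: middle of its underside.
- tape: Bystander: roll of white tape lying flat, 96 mm across, 24 mm high. Origin: middle of its underside.
- carton: Bystander: cardboard carton 90 x 130 x 60 mm. Origin: middle of its underside.
- wrench: Bystander: wrench lying on the bench. Origin: middle of its underside.
Mind the look-alikes: they are no part of the job. Of the things that look like the tray, the smaller one is meant. Of the things that look like the relay, take the one that is farthest to the robot's right at the start.

How it is judged:
On the way, in this order (a step that is already met when the one before it is completed fails the run):
1. the loaded tray is fully home in the bay (x of tray_nose in the frame of bay_stop above -0.004 m and y of tray_nose in the frame of bay_stop between -0.006 and 0.006 m and angle between the x axis of tray and the x axis of bay, either way round below 0.06 rad and z of tray_nose in the frame of bay_stop below 0.005 m and angle between tray's own z axis and vertical below 0.06 rad and distance between relay and tray below 0.02 m and angle between relay's own z axis and vertical below 0.1 rad), for 0.2 s.
2. the dial's pointer stands at the marker tab (horizontal distance between pointer_tip and marker_tip below 0.004 m), for 0.2 s.
At the end, for the whole second after the job is handed in: The tray lies flat in the bay with its nose within 4 mm of the stop and 6 mm of its middle, the relay upright in its place on it (origin within 20 mm of the tray's origin, tilt under 0.1 rad), the dial's pointer tip within 4 mm (about 5.7 degrees) of the marker tip, and everything at rest (all of step 1 and horizontal distance between pointer_tip and marker_tip below 0.004 m and linear speed of each of tray, relay below 0.01 m/s and velocity of joint dial between -0.05 and 0.05 rad/s); the robot touches nothing.
It fails at once if a bystander (screwdriver, tape, carton, wrench) is moved more than 30 mm (distance of any of screwdriver, tape, carton, wrench from where it was at the start of the episode above 0.03 m).
It fails at once if the relay is tipped over (angle between relay's own z axis and vertical above 0.6 rad).
It also fails if it takes over 67 s, if anything falls off the work surface, if the arm or the gripper's body presses on something with over 40 N, if the wrist force passes 120 N, or if a joint passes its speed limit or range.

## Working session

There is one attempt and no reset: what is moved stays moved. The work goes in short steps, Python scripts to look and compute and a shell command to move; the robot and the scene stay as the last step left them, time stands still between calls to the robot, and variables do not carry over. Pictures are saved under pics/ and viewed, at most 10 in all, crops included, and the job is handed in when it is done.

```bash
mkdir -p pics; cat > h.py <<'E'
import numpy as np, cv2
from scipy.spatial.transform import Rotation as R
from plant import ctrl
def cam(n):
    i=ctrl.camera_info(n); return np.array(i["K"]),np.array(i["origin"]),i["orientation"]
def rot(o):
    o=np.array(o); return o if o.shape==(3,3) else R.from_quat(o).as_matrix()
def ray(n,uv,z):
    K,o,q=cam(n); d=rot(q)@np.linalg.inv(K)@np.array([uv[0],uv[1],1.]); return o+d*(z-o[2])/d[2]
def proj(n,p):
    K,o,q=cam(n); c=K@(rot(q).T@(np.array(p)-o)); return c[:2]/c[2]
def cloud(n,dep):
    K,o,q=cam(n); v,u=np.mgrid[:480,:640]
    d=np.stack([u,v,np.ones_like(u)],-1)@np.linalg.inv(K).T
    return o+(d*dep[...,None])@rot(q).T
E
python3 - <<'E'
from h import *
for n in("top","side"):
    p,d=ctrl.read_camera(n); cv2.imwrite(f"pics/{n}0.png",p); np.save(f"{n}0.npy",d); print(n,ctrl.camera_info(n))
print(ctrl.get_state())
E
```

```text
top {'K': array([[518.84405461,   0.        , 312.38546053],
       [  0.        , 518.84405461, 240.35929611],
       [  0.        ,   0.        ,   1.        ]]), 'origin': array([ 0.48189984, -0.04666609,  1.14973319]), 'orientation': array([ 0.71542501, -0.69764642,  0.02361169, -0.02998346])}
side {'K': array([[559.1661889 ,   0.        , 315.20441567],
       [  0.        , 559.1661889 , 247.24150603],
       [  0.        ,   0.        ,   1.        ]]), 'origin': array([0.12836411, 0.68992622, 0.8290418 ]), 'orientation': array([-0.22928414,  0.87872527, -0.40192592,  0.11715902])}
{'time': 0.1, 'qpos': array([-1.39095705e+00,  2.87087821e-01,  1.57805468e+00,  9.74700271e-07,
        1.27862735e+00, -1.49992081e-01]), 'dq': array([-0.00119956, -0.00043805, -0.00186273, -0.00040381, -0.00072091,
        0.00011361]), 'joint_efforts': array([ 8.06549124e-04, -4.07299411e+01, -2.93698382e+01, -1.56834440e-04,
        3.40408405e-03,  4.90888056e-06]), 'eef_pos': array([ 0.21854424, -0.63799688,  0.23006532]), 'tcp_rot': array([ 9.86431641e-01,  1.64168918e-01, -1.57787243e-05, -1.08848514e-03]), 'contact_force': array([0.27056466, 0.1630057 , 0.56643661]), 'wrist_torque': array([0.03335193, 0.06845526, 0.000241  ]), 'finger_force': 0.0, 'opening': 1.0044039702750345}
```

View pics/top0.png

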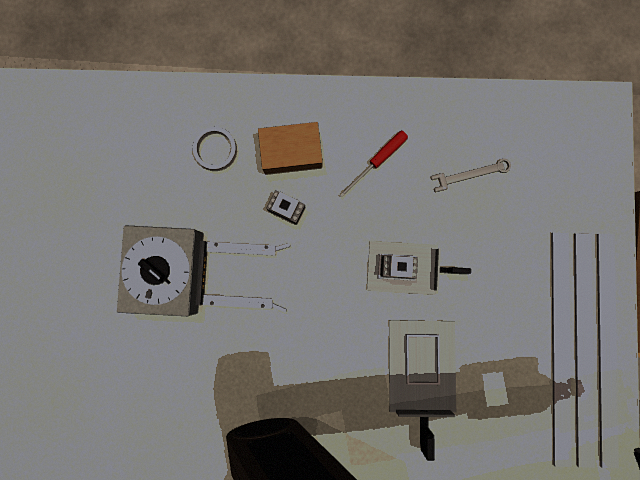

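View pics/side0.png

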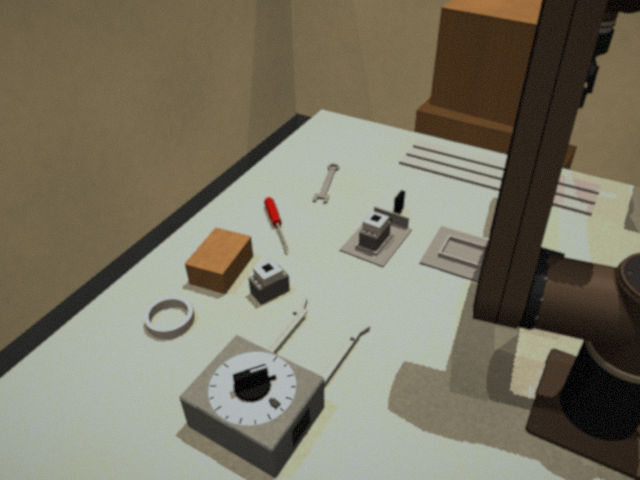

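The top view shows these candidates:
- **Trays:** the one with a relay at (402,268), and a larger empty one at (422,365).
- **Relays:** one on the tray at (400,266), and a loose one at (286,206).
- **Test bay:** the box is at (160,270) and the rails run from x 205 to 275. The marker tab is at about (149,294).

I choose the smaller tray at (402,268), which carries the right-most relay, with its black grip at (455,270). I'll check that in a crop.

```bash
python3 - <<'E'
from h import *
t=cv2.imread("pics/top0.png"); s=cv2.imread("pics/side0.png")
g=lambda im:np.clip(255*(im/255.)**.6,0,255).astype(np.uint8)
a=cv2.resize(g(t[220:325,110:210]),(380,399),interpolation=cv2.INTER_CUBIC)
b=cv2.resize(g(t[225:310,360:480]),(420,298),interpolation=cv2.INTER_CUBIC)
c=np.zeros((600,800,3),np.uint8); c[:399,:380]=a; c[:298,380:]=b
c[300:600,380:780]=cv2.resize(g(s[340:430,195:315]),(400,300),interpolation=cv2.INTER_CUBIC)
cv2.imwrite("pics/crop1.png",c)
d=np.load("top0.npy"); P=cloud("top",d)
def rep(name,u0,v0,u1,v1,zlo,zhi,extra=None):
    Q=P[v0:v1,u0:u1]; m=(Q[...,2]>zlo)&(Q[...,2]<zhi)&(d[v0:v1,u0:u1]>0)
    if extra is not None: m&=extra[v0:v1,u0:u1]
    q=Q[m]
    r=cv2.minAreaRect((q[:,:2]*1000).astype(np.float32)); print(name,len(q),np.round(r[0],1),np.round(r[1],1),round(r[2],2),'z',np.round(np.median(q[:,2])*1000,1))
print('bench z',np.median(P[300:340,240:330,2]))
rep('box',110,215,205,325,.076,.096)
rep('grip',438,258,480,282,.045,.075)
rep('plate',425,240,445,300,.026,.042)
rep('relay',375,248,425,285,.06,.09)
rep('trayfloor',360,235,445,300,-.0,.008)
rep('rails',205,235,300,315,.013,.025)
rep('stop',195,230,212,315,.027,.042)
rep('looserelay',260,185,310,230,.06,.09)
rep('bigtray plate',385,400,460,420,.025,.06)
rep('carton',250,115,330,180,.05,.07)
# dial bar
rep('dialbar',125,235,190,305,.110,.135)
rep('skirt',125,235,190,305,.0905,.103)
E
```

```text
bench z 0.0008290318934766061
box 5912 [493.4 284.8] [152.7 180.4] 88.2 z 86.9
grip 119 [ 509.7 -348. ] [39.9 12. ] 87.51 z 60.0
plate 116 [ 510.7 -306.7] [ 5.8 88.3] 87.2 z 33.8
relay 471 [ 514.2 -222.1] [46.5 42.7] 87.47 z 71.6
trayfloor 3345 [ 515.3 -234.8] [141.4 186.8] 1.43 z 3.5
rails 1487 [486.5 107.9] [183.3 150.3] 89.52 z 18.2
stop 417 [491.9 204.3] [ 13. 176.] 88.58 z 35.3
looserelay 452 [638.   24.6] [46.6 43.7] 66.34 z 68.2
bigtray plate 281 [ 203.5 -281.9] [ 14.3 116.9] 1.14 z 42.2
carton 2554 [767.1  17.8] [ 91.4 130. ] 8.03 z 60.6
dialbar 233 [493.2 283.8] [53.4 15.2] 50.53 z 124.4
skirt 625 [495.  279.3] [140.8 130.1] 1.47 z 95.0
```

View pics/crop1.png

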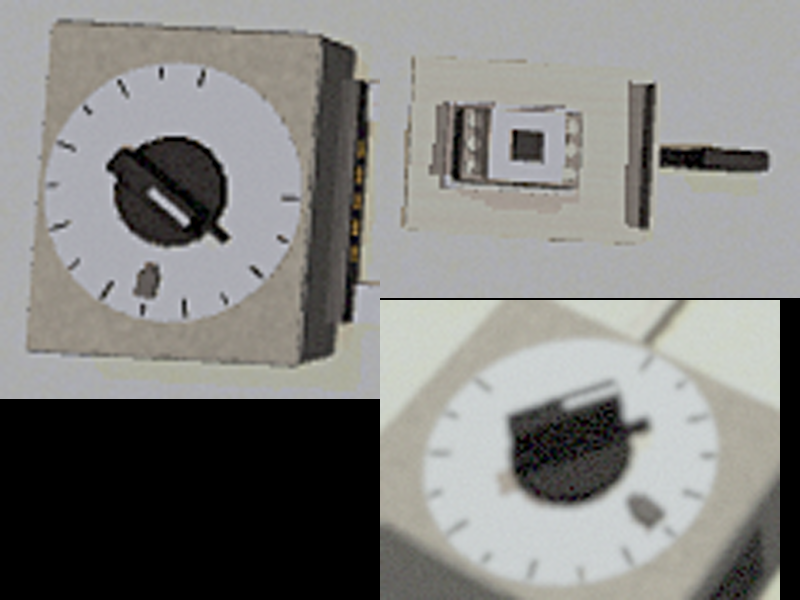

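The crop confirms the right tray, carrying the relay, with its grip and plate at the rear. On the dial, the pointer nose is at crop (225,238), the axis at (172,190) and the grey tab at (148,280), so it needs a clockwise turn of about 1.1 rad. Next I refine the bay yaw and the dial angles.

```bash
cat >> h.py <<'E'
def dial(img,c,yaw,z=.089,top="top"):
    # angles clockwise from bay -x of dark pixels: nose (31-40mm), tab (42-57mm)
    K,o,q=cam(top); v,u=np.mgrid[:480,:640]
    d=np.stack([u,v,np.ones_like(u)],-1)@(rot(q)@np.linalg.inv(K)).T
    W=o+d*((z-o[2])/d[...,2])[...,None]; g=img.max(-1)
    r=np.hypot(W[...,0]-c[0],W[...,1]-c[1]); a=(yaw+np.pi-np.arctan2(W[...,1]-c[1],W[...,0]-c[0]))%(2*np.pi)
    return r,a,g
def move(target,yawx,s=None):
    """tool-frame shift (cm) and turn to tcp target with tool down and tool x at yawx"""
    s=s or ctrl.get_state(); Rm=R.from_quat(s["tcp_rot"])
    T=R.from_matrix(np.c_[[np.cos(yawx),np.sin(yawx),0],[np.sin(yawx),-np.cos(yawx),0],[0,0,-1]])
    return np.round(Rm.inv().apply(np.array(target)-s["eef_pos"])*100,2),np.round((Rm.inv()*T).as_rotvec(),3)
E
python3 - <<'E'
from h import *
d=np.load("top0.npy"); P=cloud("top",d); t=cv2.imread("pics/top0.png")
Q=P[225:325,200:300].reshape(-1,3); Q=Q[(Q[:,2]>.014)&(Q[:,2]<.022)&(Q[:,1]>.06)&(Q[:,1]<.185)]
for sgn in(1,-1):
    q=Q[(Q[:,0]-.487)*sgn>0]
    vx,vy,x0,y0=cv2.fitLine((q[:,:2]*1000).astype(np.float32),cv2.DIST_HUBER,0,.01,.01).ravel()
    print('rail',np.round([x0,y0],1),np.degrees(np.arctan2(vy,vx))%180, 'x at y=120',x0+(120-y0)*vx/vy)
    # inner lip edges by y bins
    e=[[ (q[b,0].min() if sgn>0 else q[b,0].max())*1000,(q[b,0].max() if sgn>0 else q[b,0].min())*1000,yy] for yy in np.arange(.065,.185,.02) if (b:=abs(q[:,1]-yy)<.005).sum()>5]
    print(np.round(e,1).tolist())
c=np.array([.4933,.2842]); yaw=np.radians(88)
r,a,g=dial(t,c,yaw)
for nm,lo,hi in(("nose",.033,.040),("tab",.043,.056)):
    m=(r>lo)&(r<hi)&(g<110); h,_=np.histogram(a[m],np.arange(0,6.4,.2)); print(nm,m.sum(),h.tolist()); pk=(h.argmax()+.5)*.2; mm=m&(abs(a-pk)<.3);print(np.median(a[mm]),a[mm].mean())
m=(r<.045)&(g<70);print('dark blob')
P2=P[235:305,120:195].reshape(-1,3);Q=P2[(P2[:,2]>.116)&(P2[:,2]<.13)];print('bar centre',cv2.minAreaRect((Q[:,:2]*1000).astype(np.float32)))
print(move([.5097,-.348,.13],np.radians(87.5)))
E
```

```text
rail [546.5 122.3] 87.68806 x at y=120 546.40485
[[535.2, 555.2, 0.1], [534.7, 556.6, 0.1], [536.4, 556.4, 0.1], [535.9, 557.8, 0.1], [537.5, 557.6, 0.1], [537.2, 558.9, 0.2]]
rail [430.8 122.6] 88.25536 x at y=120 430.7205
[[439.8, 418.1, 0.1], [439.3, 419.7, 0.1], [440.9, 419.1, 0.1], [440.4, 420.8, 0.1], [442.2, 420.4, 0.1], [441.5, 422.1, 0.2]]
nose 36 [0, 0, 2, 10, 0, 0, 0, 0, 2, 0, 0, 0, 0, 0, 0, 0, 2, 11, 8, 1, 0, 0, 0, 0, 0, 0, 0, 0, 0, 0, 0]
3.568147641611656 3.567589535148195
tab 38 [0, 0, 0, 0, 0, 0, 0, 0, 25, 13, 0, 0, 0, 0, 0, 0, 0, 0, 0, 0, 0, 0, 0, 0, 0, 0, 0, 0, 0, 0, 0]
1.758933354185734 1.7605152096368215
dark blob
bar centre ((493.0830383300781, 283.90325927734375), (53.36425018310547, 14.92530632019043), 50.53293228149414)
(array([ 36.94, -17.98,  10.06]), array([-0.002, -0.002, -1.197]))
```

The bay axis passes through x 0.4886 at y 0.12 with yaw 88.0°. The tab is at about 1.76 rad and the nose at about 0.7. Moving above the grip.

```bash
python3 -m crank '[[4.1,-2,1,0,0,-0.13],[8.2,-4,2,0,0,-0.26],[12.3,-6,3,0,0,-0.39],[16.4,-8,4.5,0,0,-0.53],[20.5,-10,6,0,0,-0.67],[24.6,-12,7,0,0,-0.8],[28.7,-14,8,0,0,-0.93],[32.8,-16,9,0,0,-1.06],[36.94,-17.98,10,0,0,-1.197],[36.94,-17.98,10,0,0,-1.197]]' 0.6 40
python3 - <<'E'
from h import *
print(move([.5097,-.348,.023],np.radians(87.5)))
E
```

```text
time: 1.1
eef_pos: [0.5118, -0.3437, 0.1288]
tcp_rot: [0.72, 0.694, 0.001, -0.002]
contact_force: [-0.9, -0.6, -0.0]
opening: 0.602
finger_force: 0.0
(array([-0.48, -0.17, 10.58]), array([-0.002, -0.004,  0.007]))
```

```bash
python3 -m crank '[[0,0,0,0,0,0],[0,0,2,0,0,0],[0,0,4,0,0,0],[0,0,6,0,0,0],[0,0,8,0,0,0],[0,0,9.5,0,0,0],[0,0,10.5,0,0,0],[0,0,10.6,0,0,0],[0,0,10.6,0,0,0]]'
python3 - <<'E'
from h import *
print(move([.5097,-.348,.023],np.radians(87.5)))
p,d=ctrl.read_camera("side"); u,v=map(int,proj("side",[.51,-.348,.05]))
cv2.imwrite("pics/s1.png",cv2.resize(p[v-80:v+80,u-100:u+100],(800,600)))
E
```

```text
time: 2.0
eef_pos: [0.5099, -0.3494, 0.0257]
tcp_rot: [0.723, 0.691, -0.0, 0.0]
contact_force: [0.9, -0.5, 0.2]
opening: 0.599
finger_force: 0.0
(array([ 0.14, -0.03,  0.27]), array([ 0.   ,  0.   , -0.001]))
```

View pics/s1.png

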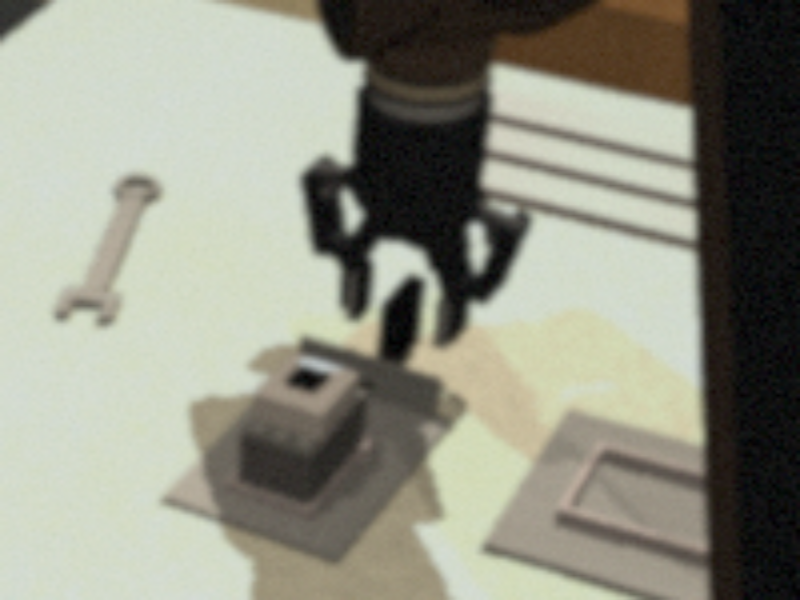

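The fingers straddle the grip, which is at (400,320) between pads at (355,290) and (450,320). Closing.

```bash
python3 -m crank '[[0,0,0.2,0,0,0],[0,0,0.2,0,0,0],[0,0,0.2,0,0,0],[0,0,0.2,0,0,0],[0,0,0.2,0,0,0],[0,0,0.2,0,0,0],[0,0,0.2,0,0,0]]' 0 60
python3 - <<'E'
from h import *
s=ctrl.get_state(); print(s["eef_pos"],s["contact_force"])
# pre-insert: nose 40 mm before mouth -> grip at bay x -230
for bx in(-240,-38):
    u=np.array([np.cos(np.radians(88)),np.sin(np.radians(88))]); g=np.array([.4860,.0472])+u*bx/1000
    print(bx,g,move([*g,s["eef_pos"][2]],np.radians(88)))
E
```

```text
time: 2.75
eef_pos: [0.5101, -0.3491, 0.024]
tcp_rot: [0.722, 0.692, -0.0, 0.0]
contact_force: [-1.7, 1.3, 5.3]
opening: 0.133
finger_force: 59.7
[ 0.51009234 -0.34907765  0.02397917] [-1.67412283  1.339057    5.30906902]
-240 [ 0.47762412 -0.1926538 ] (array([ 1.549e+01, -3.930e+00, -1.000e-02]), array([ 0.   ,  0.   , -0.009]))
-38 [0.48467382 0.00922315] (array([ 3.569e+01, -4.100e+00, -2.000e-02]), array([ 0.   ,  0.   , -0.009]))
```

```bash
python3 -m crank '[[0.4,-0.1,0,0,0,0],[1.2,-0.3,0,0,0,0],[2.2,-0.55,0,0,0,0],[3.2,-0.8,0,0,0,0],[4.2,-1.05,0,0,0,0],[5.2,-1.3,0,0,0,0],[6.2,-1.55,0,0,0,0],[7,-1.75,0,0,0,0],[7.5,-1.9,0,0,0,0],[7.7,-1.95,0,0,0,0]]'
python3 -m crank '[[0.4,-0.1,0,0,0,0],[1.2,-0.3,0,0,0,0],[2.2,-0.55,0,0,0,0],[3.2,-0.8,0,0,0,0],[4.2,-1.05,0,0,0,-0.003],[5.2,-1.3,0,0,0,-0.006],[6.2,-1.6,0,0,0,-0.009],[7,-1.8,0,0,0,-0.009],[7.5,-1.95,0,0,0,-0.009],[7.8,-2,0,0,0,-0.009]]'
python3 -m crank '[[0,0,0,0,0,0],[0,0,0,0,0,0]]'
python3 - <<'E'
from h import *
p,d=ctrl.read_camera("top"); cv2.imwrite("pics/t2.png",p); np.save("t2.npy",d); s=ctrl.get_state()
P=cloud("top",d)
# tray edge points: nose visible? compare tray floor grey vs bench by depth z 2.5-7mm
cv2.imwrite("pics/t2c.png",cv2.resize(np.clip(255*(p[200:340,200:420]/255.)**.6,0,255).astype(np.uint8),(800,509),interpolation=cv2.INTER_CUBIC))
m=(P[...,1]>-.17)&(P[...,1]<.02)&(P[...,0]>.4)&(P[...,0]<.56)&(d>0)
q=P[m&(P[...,2]>.045)&(P[...,2]<.09)&(P[...,1]>-.1)];print('relay',cv2.minAreaRect((q[:,:2]*1000).astype(np.float32)),np.median(q[:,2]))
print(move([.4847,.0092,s["eef_pos"][2]],np.radians(88)))
E
```

```text
time: 3.75
eef_pos: [0.4945, -0.2716, 0.024]
tcp_rot: [0.723, 0.691, 0.0, 0.001]
contact_force: [2.4, -4.8, 2.9]
opening: 0.135
finger_force: 59.4
time: 4.75
eef_pos: [0.4778, -0.1929, 0.0239]
tcp_rot: [0.719, 0.695, -0.0, 0.001]
contact_force: [0.3, -5.4, 3.5]
opening: 0.133
finger_force: 59.5
time: 4.95
eef_pos: [0.4778, -0.1925, 0.0239]
tcp_rot: [0.719, 0.695, 0.0, 0.001]
contact_force: [0.0, -3.0, 6.2]
opening: 0.133
finger_force: 59.9
relay ((481.64984130859375, -64.74819946289062), (69.37577819824219, 44.871246337890625), 88.14220428466797) 0.07054189847205761
(array([ 2.019e+01, -2.000e-02, -0.000e+00]), array([ 0.001,  0.   , -0.   ]))
```

View pics/t2c.png

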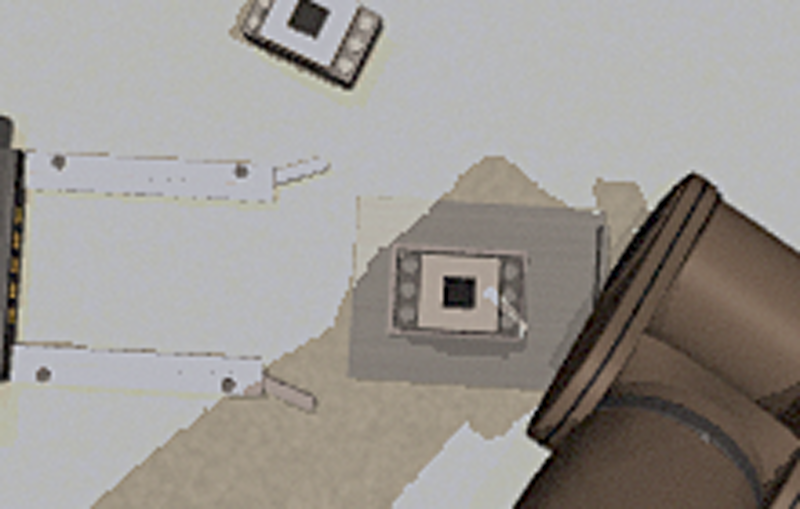

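The tray stands square in front of the mouth: its nose edge is at crop x≈352, centre row 287, and the rail midline extrapolates to about 285. The relay is in its fence at (460,290). Inserting.

```bash
python3 -m crank '[[0.4,0,0,0,0,0],[1.1,0,0,0,0,0],[1.9,0,0,0,0,0],[2.7,0,0,0,0,0],[3.5,0,0,0,0,0],[4.3,0,0,0,0,0],[5.1,0,0,0,0,0],[5.9,0,0,0,0,0],[6.5,0,0,0,0,0],[6.8,0,0,0,0,0]]'
python3 -m crank '[[0.4,0,0,0,0,0],[1.2,0,0,0,0,0],[2.1,0,0,0,0,0],[3,0,0,0,0,0],[3.9,0,0,0,0,0],[4.8,0,0,0,0,0],[5.7,0,0,0,0,0],[6.6,0,0,0,0,0],[7.3,0,0,0,0,0],[7.7,0,0,0,0,0]]'
python3 - <<'E'
from h import *
s=ctrl.get_state(); print(move([.4847,.0092,s["eef_pos"][2]],np.radians(88)))
E
```

```text
time: 6.0
eef_pos: [0.4801, -0.1252, 0.0239]
tcp_rot: [0.719, 0.695, -0.0, 0.001]
contact_force: [-0.9, -8.4, 5.2]
opening: 0.132
finger_force: 59.9
time: 7.0
eef_pos: [0.4828, -0.0482, 0.0239]
tcp_rot: [0.719, 0.695, -0.001, 0.001]
contact_force: [-0.7, -8.7, 5.1]
opening: 0.135
finger_force: 60.0
(array([ 5.74, -0.  , -0.01]), array([0.001, 0.002, 0.001]))
```

```bash
python3 -m crank '[[0.5,0,0,0,0,0],[1.1,0,0,0,0,0],[1.8,0,0,0,0,0],[2.5,0,0,0,0,0],[3.2,0,0,0,0,0],[3.8,0,0,0,0,0],[4.3,0,0,0,0,0],[4.7,0,0,0,0,0],[5,0,0,0,0,0],[5.2,0,0,0,0,0]]'
python3 -m crank '[[0.1,0,0,0,0,0],[0.2,0,0,0,0,0],[0.3,0,0,0,0,0],[0.4,0,0,0,0,0],[0.5,0,0,0,0,0],[0.55,0,0,0,0,0],[0.6,0,0,0,0,0]]'
```

```text
time: 8.0
eef_pos: [0.4845, 0.0035, 0.0239]
tcp_rot: [0.719, 0.695, -0.001, 0.001]
contact_force: [-1.1, -7.9, 5.8]
opening: 0.131
finger_force: 60.0
time: 8.7
eef_pos: [0.4847, 0.0093, 0.0239]
tcp_rot: [0.719, 0.695, -0.001, 0.001]
contact_force: [-0.7, -8.4, 6.3]
opening: 0.136
finger_force: 60.0
```

```bash
python3 -m crank '[[0.05,0,0,0,0,0],[0.1,0,0,0,0,0],[0.15,0,0,0,0,0],[0.2,0,0,0,0,0],[0.2,0,0,0,0,0]]'
python3 -m crank '[[0.05,0,0,0,0,0],[0.1,0,0,0,0,0],[0.15,0,0,0,0,0],[0.2,0,0,0,0,0],[0.2,0,0,0,0,0]]'
```

```text
time: 9.2
eef_pos: [0.4853, 0.0098, 0.0239]
tcp_rot: [0.719, 0.695, -0.001, 0.002]
contact_force: [0.3, -14.3, 4.1]
opening: 0.131
finger_force: 59.6
time: 9.7
eef_pos: [0.4856, 0.0098, 0.0243]
tcp_rot: [0.718, 0.696, -0.003, 0.004]
contact_force: [-1.1, -22.3, 6.5]
opening: 0.13
finger_force: 59.9
```

Contact with the stop: the y force rose to 22 N and the position stalled at 0.0098 (expected 0.009). Relaxing the push, then releasing and lifting.

```bash
python3 -m crank '[[-0.15,0,0,0,0,0],[-0.3,0,0,0,0,0],[-0.3,0,0,0,0,0]]'
python3 -m crank '[[0,0,0,0,0,0],[0,0,0,0,0,0],[0,0,0,0,0,0],[0,0,0,0,0,0]]' 0.45
python3 -m crank '[[0,0,-1,0,0,0],[0,0,-2.5,0,0,0],[0,0,-4.5,0,0,0],[0,0,-7,0,0,0],[0,0,-10,0,0,0],[0,0,-13,0,0,0],[-3,0,-16,0,0,0],[-7,0,-18,0,0,0],[-11,0,-18,0,0,0],[-15,0,-18,0,0,0]]' 0.55
python3 - <<'E'
from h import *
p,d=ctrl.read_camera("top"); s,_=ctrl.read_camera("side"); cv2.imwrite("pics/t3.png",p); np.save("t3.npy",d); cv2.imwrite("pics/s3.png",s)
f=lambda im:np.clip(255*(im/255.)**.7,0,255).astype(np.uint8)
c=np.zeros((600,800,3),np.uint8)
c[:300]=cv2.resize(f(p[215:335,100:420]),(800,300)); c[300:,:400]=cv2.resize(s[250:475,170:470],(400,300))
c[300:,400:]=cv2.resize(f(p[235:305,110:203]),(400,300),interpolation=cv2.INTER_CUBIC)
cv2.imwrite("pics/c3.png",c)
P=cloud("top",d); q=P[(P[...,2]>.066)&(P[...,2]<.085)&(P[...,1]>.04)&(P[...,1]<.16)&(P[...,0]>.4)&(P[...,0]<.56)]
if len(q)>20: print('relay',len(q),cv2.minAreaRect((q[:,:2]*1000).astype(np.float32)))
E
```

```text
time: 10.0
eef_pos: [0.4853, 0.0097, 0.0239]
tcp_rot: [0.719, 0.695, -0.0, 0.002]
contact_force: [2.5, -9.6, 5.5]
opening: 0.131
finger_force: 59.6
time: 10.4
eef_pos: [0.4834, 0.0122, 0.0226]
tcp_rot: [0.719, 0.695, -0.0, -0.001]
contact_force: [0.4, -0.0, -0.5]
opening: 0.444
finger_force: 0.0
time: 11.4
eef_pos: [0.4795, -0.1396, 0.2055]
tcp_rot: [0.719, 0.695, 0.001, 0.002]
contact_force: [1.0, 0.7, 0.7]
opening: 0.549
finger_force: 0.0
relay 461 ((488.57427978515625, 136.0330810546875), (46.73094177246094, 42.80014419555664), 87.69331359863281)
```

View pics/c3.png

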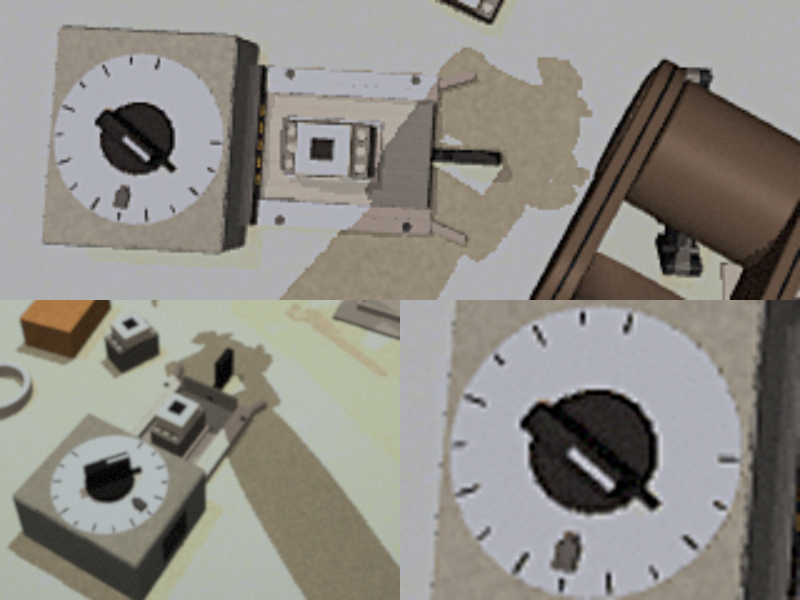

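The tray is fully in: its nose is at the stop bar (crop x≈262), and the relay is upright in its fence at (322,150). Its centre at y 0.136 matches home. The dial pointer is at crop (655,503) and the tab at (567,550). Next, above the dial.

```bash
python3 -m crank '[[0,0,0,0,0,0]]'; python3 - <<'E'
from h import *
print(move([.4932,.2841,.20],np.radians(50.5)))
E
```

```text
time: 11.6
eef_pos: [0.4789, -0.1387, 0.2037]
tcp_rot: [0.72, 0.694, 0.0, -0.0]
contact_force: [-0.5, 0.6, 0.1]
opening: 0.547
finger_force: 0.0
(array([42.3 , -0.14,  0.4 ]), array([-0.   , -0.001,  0.652]))
```

```bash
python3 -m crank '[[4,0,0,0,0,0.07],[8.5,0,0,0,0,0.14],[13,0,0,0,0,0.21],[17.5,0,0,0,0,0.28],[22,0,0,0,0,0.35],[26.5,0,0,0,0,0.42],[31,0,0,0,0,0.49],[35.5,0,0,0,0,0.56],[40,0,0.3,0,0,0.63],[42.3,-0.14,0.4,0,0,0.652]]'
python3 -m crank '[[0,0,0,0,0,0],[0,0,0,0,0,0],[0,0,0,0,0,0]]'
python3 - <<'E'
from h import *
print(move([.4932,.2841,.098],np.radians(50.5)))
E
```

```text
time: 12.6
eef_pos: [0.4906, 0.289, 0.1992]
tcp_rot: [0.903, 0.429, -0.0, -0.001]
contact_force: [-0.5, -0.8, 0.0]
opening: 0.549
finger_force: 0.0
time: 12.9
eef_pos: [0.492, 0.2842, 0.1993]
tcp_rot: [0.904, 0.428, -0.0, 0.0]
contact_force: [0.1, 0.2, -0.2]
opening: 0.549
finger_force: 0.0
(array([ 0.07,  0.1 , 10.13]), array([-0.   ,  0.001,  0.003]))
```

```bash
python3 -m crank '[[0.07,0.1,1.5,0,0,0],[0.07,0.1,3.5,0,0,0],[0.07,0.1,5.5,0,0,0],[0.07,0.1,7,0,0,0],[0.07,0.1,8.2,0,0,0],[0.07,0.1,9.2,0,0,0],[0.07,0.1,9.9,0,0,0],[0.07,0.1,10.1,0,0,0],[0.07,0.1,10.1,0,0,0],[0.07,0.1,10.1,0,0,0]]'
python3 -m crank '[[0,0,0,0,0,0],[0,0,0,0,0,0],[0,0,0,0,0,0],[0,0,0,0,0,0],[0,0,0,0,0,0],[0,0,0,0,0,0],[0,0,0,0,0,0]]' 0 40
```

```text
time: 13.9
eef_pos: [0.4943, 0.2847, 0.0991]
tcp_rot: [0.904, 0.428, 0.001, 0.0]
contact_force: [0.3, -0.4, 0.0]
opening: 0.554
finger_force: 0.0
time: 14.6
eef_pos: [0.4934, 0.2851, 0.099]
tcp_rot: [0.904, 0.428, -0.0, -0.001]
contact_force: [-4.3, 2.8, 5.5]
opening: 0.156
finger_force: 42.2
```

```bash
python3 -m crank '[[0,0,0,0,0,0.06],[0,0,0,0,0,0.17],[0,0,0,0,0,0.29],[0,0,0,0,0,0.41],[0,0,0,0,0,0.53],[0,0,0,0,0,0.65],[0,0,0,0,0,0.77],[0,0,0,0,0,0.89],[0,0,0,0,0,1],[0,0,0,0,0,1.08]]'
python3 -m crank '[[0,0,0,0,0,0.025],[0,0,0,0,0,0.025],[0,0,0,0,0,0.025]]'
python3 -m crank '[[0,0,0,0,0,0],[0,0,0,0,0,0],[0,0,0,0,0,0]]' 0.5
python3 -m crank '[[0,0,-2,0,0,0],[0,0,-5,0,0,0],[0,0,-8,0,0,0],[0,0,-12,0,0,0],[0,3,-14,0,0,0],[0,7,-14,0,0,0],[0,11,-14,0,0,0],[0,15,-14,0,0,0],[0,19,-14,0,0,0],[0,22,-14,0,0,0]]'
python3 - <<'E'
from h import *
print(ctrl.get_state()["eef_pos"])
p,d=ctrl.read_camera("top"); s,_=ctrl.read_camera("side"); cv2.imwrite("pics/t4.png",p)
f=lambda im:np.clip(255*(im/255.)**.7,0,255).astype(np.uint8)
c=np.zeros((600,800,3),np.uint8)
c[:300,:]=cv2.resize(f(p[215:335,100:420]),(800,300)); c[300:,:400]=cv2.resize(s[330:435,195:335],(400,300))
c[300:,400:]=cv2.resize(f(p[235:305,110:203]),(400,300),interpolation=cv2.INTER_CUBIC)
cv2.imwrite("pics/c4.png",c)
P=cloud("top",d)[235:305,120:195].reshape(-1,3);Q=P[(P[:,2]>.116)&(P[:,2]<.13)];
if len(Q)>20: print('bar',len(Q),cv2.minAreaRect((Q[:,:2]*1000).astype(np.float32)))
E
```

```text
time: 15.6
eef_pos: [0.4934, 0.2852, 0.0991]
tcp_rot: [0.995, -0.1, -0.0, -0.001]
contact_force: [-5.0, 4.9, 5.5]
opening: 0.153
finger_force: 42.3
time: 15.9
eef_pos: [0.4934, 0.2852, 0.0991]
tcp_rot: [0.994, -0.111, -0.001, -0.001]
contact_force: [-4.5, 3.3, 5.9]
opening: 0.155
finger_force: 42.3
time: 16.2
eef_pos: [0.494, 0.2839, 0.0979]
tcp_rot: [0.994, -0.11, 0.0, 0.0]
contact_force: [1.1, -0.1, 0.6]
opening: 0.498
finger_force: 0.0
time: 17.2
eef_pos: [0.4449, 0.0676, 0.2381]
tcp_rot: [0.994, -0.111, 0.0, 0.001]
contact_force: [0.9, -0.3, -0.6]
opening: 0.497
finger_force: 0.0
[0.44486334 0.0676307  0.23814092]
bar 219 ((493.4676513671875, 284.5007019042969), (15.420775413513184, 53.92493438720703), 77.8578109741211)
```

View pics/c4.png

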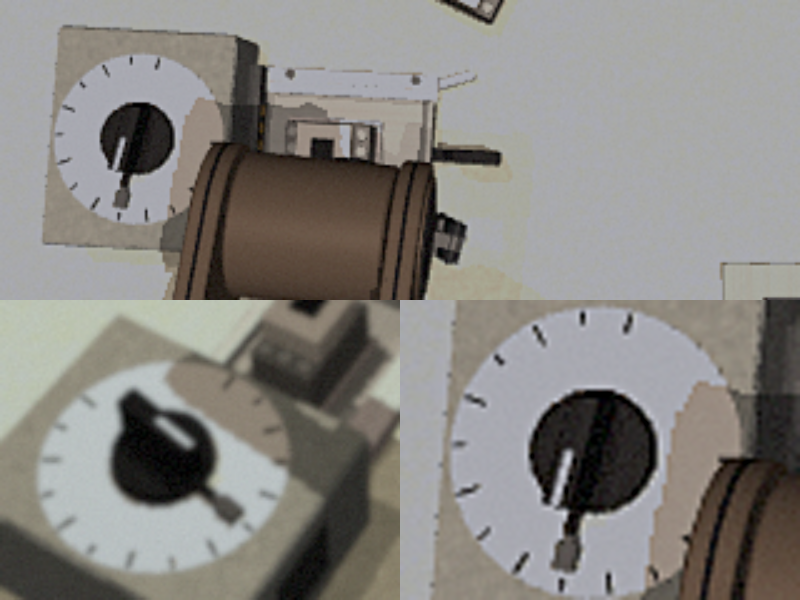

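The black nose meets the middle of the tab in both views, at top crop (570,530) and side crop (215,498). The dial reads about 1.75 rad against 1.76 for the tab. The arm is clear, so I settle and hand in.

```bash
python3 -m crank '[[0,0,0,0,0,0],[0,0,0,0,0,0],[0,0,0,0,0,0],[0,0,0,0,0,0]]'; python3 -c "
from plant import ctrl
print(ctrl.sign_off())"
```

```text
time: 17.7
eef_pos: [0.4456, 0.0705, 0.2382]
tcp_rot: [0.994, -0.11, -0.0, -0.0]
contact_force: [-0.2, 0.2, 0.3]
opening: 0.5
finger_force: 0.0
the job is handed in; nothing more can be done
None
```

I slid the tray home against the stop with the relay upright in its fence, then turned the dial to about 1.75 rad against the tab's 1.76, and handed the job in at about 18 s; sign-off gave no verdict.

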